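Clear the capsule filler and put its cap plate on

TASK

The capsule bodies in the filler are filled and tamped. Take off the tamper and stand it on its pins in the small rectangular tray, put the powder spreader upright in the round dish, and only then lift off the powder frame and lay it flat in the large tray; last, bring the cap plate from its rest, caps up, and lower it lengthwise onto the filler between the four guide posts until it lies fully down. Keep the frame and the cap plate level all the way, set every part down gently rather than dropping it, and leave the amber jar alone.

Things in the scene. Friction and masses are not known exactly. Their poses are not given: they have to be found in the camera images.
- filler: Fixed steel capsule filler (all sizes in mm). Origin on the bench under its centre, long side x. Lower plate 176 x 104, top z 30; bed 160 x 92, top z 70, with 40 flush white capsule bodies. 4 guide posts, 8 thick, on the bed at x +-62, y +-26, up to z 90, tops tapered; frame and cap plate lie between them, long side along x, 4 mm play. Lever to x +138 at z 30-50.
- frame: Powder frame, 0.3 kg aluminium, starts flat on the filler's bed along its x. Origin: centre of underside. 220 (x) x 60 (y): 2 side walls 108 long, 6 thick, 30 tall, outer faces 60 apart, window 48 wide between; a 36 wide neck, then an apron 40 x 60 (3 mm sheet, rim 6 tall) at each end. Grip across both walls at the middle once tamper and spreader are off.
- tamper: Tamper, 0.32 kg steel, starts on the filler's bed in the frame's window. Origin: centre of the pin tips. 40 pins (94 x 34 in all, 16 tall) under a plate 130 (x) x 40, top z 21; stem, then round knob, 28 diameter, z 41 to 67. The plate's ends reach over the frame's aprons: it must come off first. Fingertips at z 36 or more clear the frame's walls.
- spreader: Powder spreader, 40 g white plastic, starts on the frame's apron at the filler's +x end, 90 from its centre, underside 73 above the bench. Origin: centre of underside. Foot 28 (x) x 44 (y) x 5, upright grip rib 12 (x) x 36 (y), z 5 to 33. While the tamper is in place grip the rib along y (36).
- cap_plate: Cap plate, 0.35 kg aluminium, starts flat on its rest, underside 25 above the bench; 40 white domed caps show 6 above its top. Origin: centre of underside. 14 thick; middle 108 (x) x 60 (y), 36 wide tongues to x +-70; its four cut-away corners take the filler's posts. Either way round. Grip across the 60 at the middle.
- cap_rest: Rest of the cap plate, fixed grey plastic: base 170 (x) x 80 (y) x 5 and two support blocks 22 x 56 at x +-50, tops at z 25. Origin at the bench under its centre.
- large_tray: Large rectangular steel tray, fixed, 266 (x) x 126 (y) outside, wall 3, inner floor at z 3, rim at z 13. Place of the powder frame. Origin at the bench under its centre.
- small_tray: Small rectangular steel tray, fixed, 166 (x) x 86 (y) outside, wall 3, inner floor at z 3, rim at z 13. Place of the tamper. Origin at the bench under its centre.
- dish: Round white dish, fixed, 124 diameter at the rim, wall 4, inner floor about 108 across at z 3, rim at z 13. Place of the spreader. Origin at the bench under its centre.
- jar: Amber glass jar, 60 diameter, 100 tall, standing loose near the work; not to be touched. Origin at the centre of its underside.

How it is judged:
By the outcome, as a careful person would: the job done as asked, in the order asked, and still so for the second after the job is handed in, with the robot touching nothing.
It also fails if it takes over 112 s, if anything falls off the work surface, if the arm or the gripper's body presses on something with over 40 N, if the wrist force passes 120 N, or if a joint passes its speed limit or range.

ROBOT

A 7-joint arm with a two-finger parallel gripper is mounted at the origin on the work surface. World frame = base frame: x ahead of the robot, y to its left, z up, the work surface at z = 0. Lengths are in mm, angles in rad, forces in N, time in s.
With the tool pointing down it reaches from about 350 to 900 mm from the base axis. Payload 8.1 kg.
Tool frame: the origin (TCP) lies at the very end of the fingers, on their centre line; the grasp point (between the pads) lies 19 mm behind it; z points along the fingers, y is the line along which they close (so a half turn about z gives the same grasp; the last joint's range is limited). The gripper opens to 92 mm and grips with 3 to 60 N. Pads are 19 mm wide; open, the fingers measure 130 mm over their backs; the gripper's body (75 mm by 190 mm) begins 47 mm behind the grasp point.
Start: joints at [1.052, 0.434, 0.025, 1.573, -0.012, 1.134, -0.075], TCP at [252.43, -571.77, 226.742] pointing down, gripper open.
Joint ranges: [-2.62, 2.62], [-0.44, 2.09], [-1.27, 1.32], [0.08, 2.57], [-1.32, 4.46], [0.12, 2], [-2.74, 2.74]. Speed limits (rad/s): [2.22, 2.22, 3.01, 3.01, 3.14, 3.14, 3.14].

INTERFACE

Orientations are given as a 3x3 rotation matrix whose columns are the frame's x, y, z axes.
In Python, from rig import observe, grab_frame, camera_info, hand_in, find_in, tip_of gives the robot as it stands.
- The arm moves only by the tool jog_arm, never from a script. Its argument "steps" is text: rows parted by semicolons, each of 4 numbers parted by spaces: the shift along the tool's x, y, z in cm, then the turn about the tool's z in degrees. A call has 1 to 10 rows; each row shifts and turns the commanded pose from where the row before left it, along the tool's axes as they then stand; what a row does not reach is not made up. A row lasts 1/8 s, in which the tool goes at most 62.5 mm and 10.7 degrees, less where a joint would pass 70% of its speed; a pose out of reach is approached as far as the arm can. A call with a gripper value outside its range is refused whole. "grip" is the finger opening in cm, from 0 to 9.18, set as the call begins (left out, the last holds). The fingers move at their own pace and stop on an object; "force" is the grip in N (left out, the last holds). Time passes only in rows, so rows that do not move let the fingers close. It gives the time, the measured TCP pose, the force, the opening and the grip force at its end, in the units of the state.
- observe(): the state, without advancing time (a new reading comes with each control period).
- grab_frame(name): name is "side" or "top"; returns the picture (384x512x3 uint8, blue, green, red); there is no depth.
- camera_info(name): a dict with "fovy" (degrees; the focal length in pixels is half the picture's height over the tangent of half this angle, whatever the lens; pixels are square), "cx", "cy" (the principal point, pixels), "k1" (the pictures are not rectified: a ray, as slopes to the right and down, at radius r is drawn at 1 + k1 r^2 times it, then the intrinsics apply), "cam_to_world" (4x4, takes a point from camera to world coordinates). Camera axes: x right, y down, z forward; pixel columns grow to the right and rows downward; lengths in mm; the calibration is good to about 2 mm. A picture is of the moment at which its call begins. camera_info takes no time and is no camera call.
- hand_in(): hands the job in; it is judged then, once.
Trained networks look in the newest picture that a camera, given by its name, has taken for a name from the list of things; names that differ only in an ending like _2 or _b are one class to them, and where a whole thing is asked for, a point or a joint stands for the part that bears it (a point fixed in the world has none). Each returns a list of dicts, best first, with "p" (0 to 1); they miss things now and then, are a little off and sometimes report something else, mostly with a low value. They report only what shows in the picture. A call takes as long as a camera call.
- find_in(camera, label): "xy" ([column, row] in pixels, amid what is visible of it).
- tip_of(camera, label): "xy" ([column, row] in pixels: a listed point, or the origin of a listed thing).
The state is a dict: "clock": time; "q": joint angles; "qvel": joint speeds; "effort": joint torques, N m; "eef_pos": TCP position; "eef_rot": TCP orientation; "contact_force": force on the tool from outside, world axes, zero at the start; "ft_torque": the same for the moment, N m; "width": opening from 0.0 (shut) to 1.0 (fully open); "grip_force": force on a finger pad.
Only numpy, scipy, OpenCV 4.12 (cv2) and the standard library are available. Lean on these libraries where they do the work, as an engineer would, in place of code of your own. Each camera call takes 0.05 s, during which the arm holds its last target. There are 200 camera calls.

## Working session

There is one attempt and no reset: what is moved stays moved. The work goes in short steps, Python scripts to look and compute and a tool call to move; the robot and the scene stay as the last step left them, time stands still between calls to the robot, and variables do not carry over. Pictures are saved under pics/ and viewed, at most 17 in all, crops included, and the job is handed in when it is done.

Besides the shell and the picture viewer there is one more tool, called after "Emit:" as a command line: name --argument value ..., lists and objects as JSON in quotes. jog_arm: Moves the arm, as the interface text tells. Its arguments: {"type":"object","properties":{"steps":{"type":"string"},"grip":{"type":"number"},"force":{"type":"number"}},"required":["steps"]}

```bash
ls; mkdir -p pics
cat > h.py <<'E'
import numpy as np, cv2
from rig import observe, grab_frame, camera_info, hand_in, find_in, tip_of
def K(name):
    c=camera_info(name); f=192/np.tan(np.radians(c["fovy"])/2)
    return c,np.array([[f,0,c["cx"]],[0,f,c["cy"]],[0,0,1.]]),np.array([c["k1"],0,0,0,0.])
def ray(name,px):
    c,k,d=K(name); T=np.array(c["cam_to_world"])
    u=cv2.undistortPoints(np.array([[px]],float),k,d)[0,0]
    v=T[:3,:3]@np.array([u[0],u[1],1.]); return T[:3,3],v/np.linalg.norm(v)
def atz(name,px,z):
    o,v=ray(name,px); return o+v*(z-o[2])/v[2]
def proj(name,P):
    c,k,d=K(name); T=np.linalg.inv(np.array(c["cam_to_world"]))
    return cv2.projectPoints(np.array(P,float).reshape(-1,3),cv2.Rodrigues(T[:3,:3])[0],T[:3,3],k,d)[0][:,0]
def tri(p1,p2):
    (a,u),(b,v)=ray("top",p1),ray("side",p2)
    s=np.linalg.lstsq(np.c_[u,-v],b-a,rcond=None)[0]
    A,B=a+u*s[0],b+v*s[1]; return (A+B)/2,np.linalg.norm(A-B)
E
python3 - <<'E'
from h import *
for n in("top","side"):
    cv2.imwrite(f"pics/{n}0.png",grab_frame(n)); c=camera_info(n); print(n,c["fovy"],c["cx"],c["cy"],c["k1"],np.round(c["cam_to_world"],3).tolist())
for l in "filler frame tamper spreader cap_plate cap_rest large_tray small_tray dish jar".split():
    r={}
    for n in("top","side"):
        a=tip_of(n,l); r[n]=a; print(l,n,[(np.round(x["xy"]).tolist(),round(x["p"],2)) for x in a[:3]])
    if r["top"] and r["side"]:
        P,e=tri(r["top"][0]["xy"],r["side"][0]["xy"]); print("   ",P.round(1),e.round(1))
s=observe(); print(s["clock"],s["eef_pos"],np.round(s["eef_rot"],3).tolist(),s["width"])
E
```

```text
pics
top 47.12084737361235 253.5477250456343 181.15820433595778 -0.051634985851737335 [[0.028, -0.981, 0.194, 376.297], [-1.0, -0.029, -0.003, 11.595], [0.008, -0.194, -0.981, 1049.584], [0.0, 0.0, 0.0, 1.0]]
side 47.392660049306016 252.38288885968495 190.72579660914047 -0.08405477357940057 [[-0.832, -0.366, 0.417, 104.925], [-0.555, 0.527, -0.644, 782.741], [0.016, -0.767, -0.642, 826.414], [0.0, 0.0, 0.0, 1.0]]
filler top [([298.0, 207.0], 0.56)]
filler side [([297.0, 197.0], 0.62)]
    [ 523.1 -101.2   -4.9] 2.4
frame top [([299.0, 207.0], 0.75)]
frame side [([298.0, 177.0], 0.97)]
    [516.8 -92.1  76.9] 8.4
tamper top [([295.0, 200.0], 0.83), ([347.0, 111.0], 0.38)]
tamper side [([185.0, 273.0], 0.6), ([299.0, 180.0], 0.59)]
    [ 715.4  -22.7 -383.4] 315.0
spreader top [([302.0, 168.0], 0.48)]
spreader side [([274.0, 166.0], 0.54), ([297.0, 178.0], 0.35)]
    [603.9 -99.1  75.2] 2.8
cap_plate top [([391.0, 239.0], 0.9), ([297.0, 205.0], 0.62)]
cap_plate side [([350.0, 162.0], 0.91)]
    [ 451.1 -313.8   25.7] 1.6
cap_rest top [([390.0, 236.0], 0.86)]
cap_rest side [([351.0, 168.0], 0.73)]
    [ 455.2 -324.6   -6.9] 11.9
large_tray top [([209.0, 200.0], 0.88)]
large_tray side [([248.0, 238.0], 0.8), ([298.0, 176.0], 0.72)]
    [540.2 117.4  -1.1] 13.4
small_tray top [([127.0, 254.0], 0.93)]
small_tray side [([259.0, 318.0], 0.91)]
    [396.3 302.5  -9.6] 9.5
dish top [([135.0, 168.0], 0.93), ([302.0, 167.0], 0.4)]
dish side [([186.0, 273.0], 0.87)]
    [606.6 299.1  -4.2] 4.1
jar top [([346.0, 112.0], 0.67)]
jar side [([249.0, 151.0], 0.77)]
    [ 772.3 -222.6  -10.2] 0.2
1.1 [ 252.42623888 -571.7970796   226.75220871] [[0.915, 0.404, 0.0], [0.404, -0.915, -0.0], [-0.0, 0.0, -1.0]] 1.0032567423933394
```

Run:
```python
import cv2
a=cv2.imread("pics/top0.png"); cv2.imwrite("pics/top0b.png",cv2.resize(a[60:330,80:440],None,fx=2.2,fy=2.2,interpolation=cv2.INTER_CUBIC))
a=cv2.imread("pics/side0.png"); cv2.imwrite("pics/side0b.png",cv2.resize(a[90:384,120:460],None,fx=2.04,fy=2.04,interpolation=cv2.INTER_CUBIC))
```

```text
(no output)
```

View pics/top0b.png

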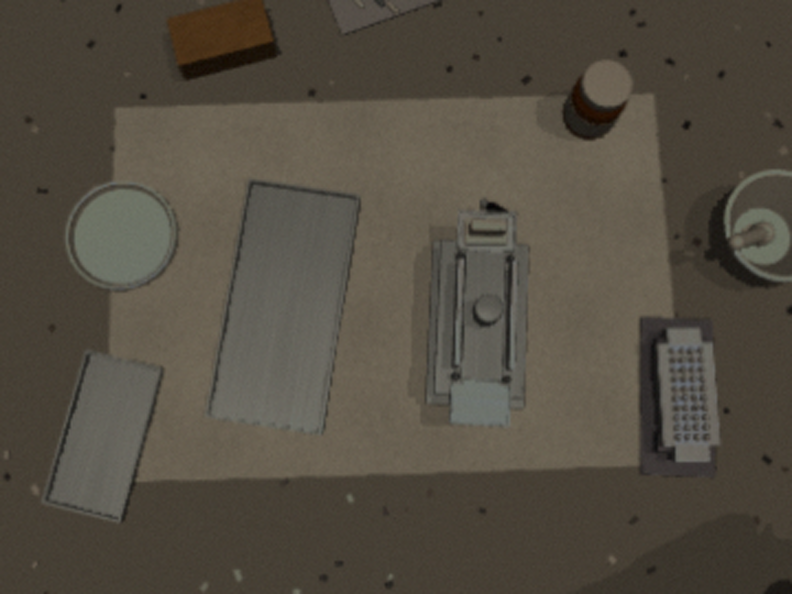

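View pics/side0b.png

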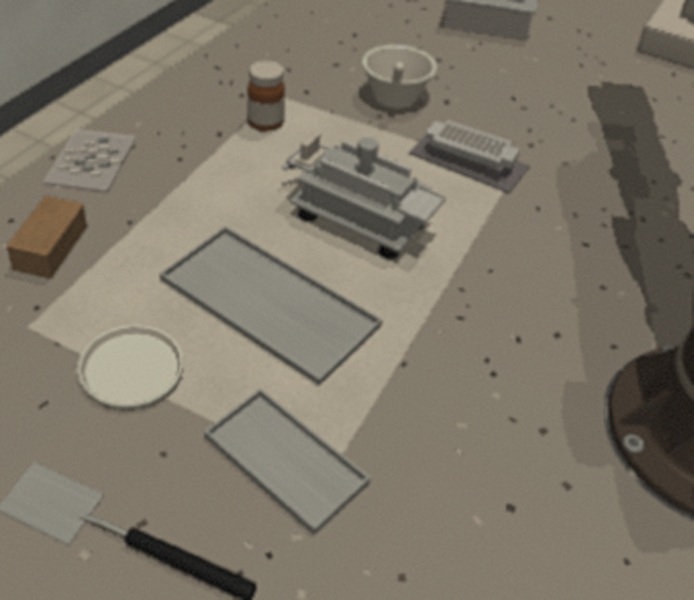

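The top picture shows the filler at crop (480,320), with its frame, tamper knob (489,308) and spreader rib (489,228). The large tray is centred near (285,307), the small tray at (103,436), the dish at (122,235) and the cap plate at (688,395). The jar stands at (590,125). The side view matches. I'll zoom in on the filler and cap plate to get precise corners.

Run:
```python
from h import *
a=cv2.imread("pics/top0.png"); cv2.imwrite("pics/top0c.png",cv2.convertScaleAbs(cv2.resize(a[145:285,260:420],None,fx=4.2,fy=4.2,interpolation=cv2.INTER_CUBIC),alpha=1.7))
a=cv2.imread("pics/side0.png"); cv2.imwrite("pics/side0c.png",cv2.convertScaleAbs(cv2.resize(a[140:225,250:390],None,fx=5.5,fy=5.5,interpolation=cv2.INTER_CUBIC),alpha=1.2))
def c2(p): return np.array(p)/2.2+[80,60]-0.27
def show(n,ps,z):
    P=np.array([atz("top",c2(p),z) for p in ps])[:,:2]; e=P[1]-P[2]; print(n,P.mean(0).round(1),"yaw",np.degrees(np.arctan2(*(P[0]-P[3])[::-1])).round(1),np.degrees(np.arctan2(*e[::-1])).round(1),"len",np.linalg.norm(P-np.roll(P,1,0),axis=1).round(0))
show("large",[(250,182),(360,196),(323,432),(210,416)],13)
show("small",[(86,352),(162,366),(122,521),(44,505)],13)
show("filler",[(433,240),(529,243),(524,408),(427,403)],30)
show("rest",[(641,318),(716,319),(715,475),(641,474)],5)
print("knob",atz("top",c2((489,307)),137),"rib",atz("top",c2((488,228)),106))
print("dish",atz("top",c2((122,236)),13))
```

```text
large [537.6 112.1] yaw -6.3 -6.8 len [260. 123. 261. 121.]
small [391.3 298.8] yaw -10.9 -10.7 len [165.  84. 166.  84.]
filler [521.2 -94.6] yaw -1.0 -1.7 len [175. 104. 177. 102.]
rest [ 451.1 -314.6] yaw -1.1 -2.3 len [168.  83. 168.  80.]
knob [520.91815896 -93.49728095 137.        ] rib [605.90044149 -95.50656308 106.        ]
dish [607.45878981 296.14079082  13.        ]
```

View pics/top0c.png

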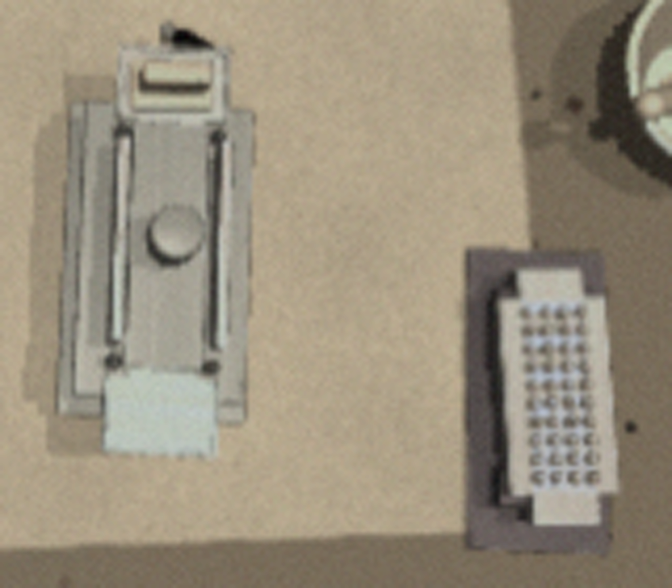

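View pics/side0c.png

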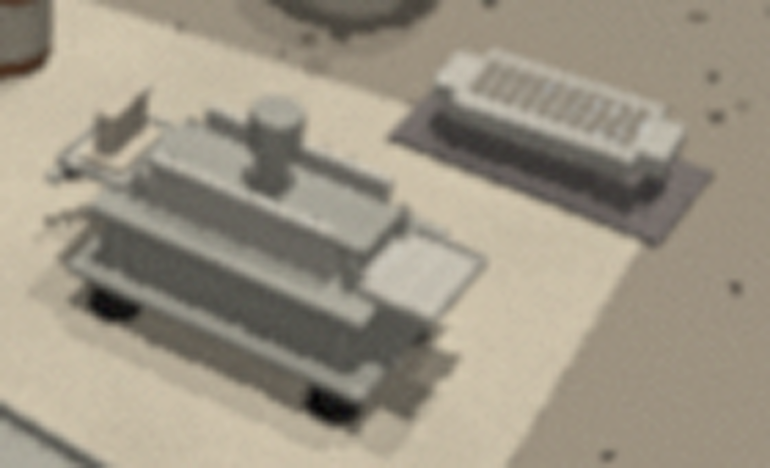

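The zoomed views show post tops at crop (122,132), (216,136), (112,360) and (209,367), and the knob at (176,235). The spreader rib is at (176,76). The cap plate's tongues end at (548,270) and (567,523), so it is turned a little against its rest. I'll compute poses and check heights by triangulation.

Run:
```python
from h import *
t=lambda p:np.array(p)/4.2+[260,145]-.38
s=lambda p:np.array(p)/5.5+[250,140]-.4
P=np.array([atz("top",t(p),90) for p in [(122,132),(216,136),(112,360),(209,367)]])[:,:2]
print("posts",P.round(1).tolist(),P.mean(0),np.degrees(np.arctan2(*(P[0]-P[2])[::-1])),np.degrees(np.arctan2(*(P[1]-P[3])[::-1])))
C=np.array([atz("top",t(p),39) for p in [(548,270),(567,523)]])[:,:2]; print("cap tongues",C,C.mean(0),np.degrees(np.arctan2(*(C[0]-C[1])[::-1])),np.linalg.norm(C[0]-C[1]))
C=np.array([atz("top",t(p),39) for p in [(500,297),(603,297),(617,492),(511,495)]])[:,:2]; print("cap mid",C.mean(0),np.linalg.norm(C-np.roll(C,1,0),axis=1))
for n,a,b in [("knobtop",(176,232),(277,103)),("ribtop",(176,74),(124,116)),("tongue near robot",(567,524),(664,134)),("tongue far",(548,270),(460,72)),("apron near L",(105,452),(421,312)),("apron near R",(213,455),(487,264))]:
    X,e=tri(t(a),s(b)); print(n,X.round(1),e.round(1))
# rest, filler corners triangulated
for n,a,b in [("rest NR",(608,552),(712,175)),("rest NL",(468,548),(657,243)),("rest FL",(468,250),(392,136)),("fill NL",(58,412),(357,398)),("fill FL",(72,103),(66,262))]:
    X,e=tri(t(a),s(b)); print(n,X.round(1),e.round(1))
for n,p in [("frame","tray/dish")]:
    c1=lambda p:np.array(p)/2.2+[80,60]-.27; c2=lambda p:np.array(p)/2.04+[120,90]-.25
    for m,a,b in [("large NL",(210,416),(318,381)),("large NR",(323,432),(380,324)),("large FL",(250,182),(162,276)),("large FR",(360,196),(226,231)),("small NL",(44,505),(315,529)),("small NR",(122,521),(367,481)),("small FR",(162,366),(261,393)),("small FL",(86,352),(207,435)),("dish",(122,236),(130,366))]:
        X,e=tri(c1(a),c2(b)); print(m,X.round(1),e.round(1))
```

```text
posts [[579.9, -68.8], [579.2, -118.8], [459.0, -65.2], [456.7, -115.6]] [518.69126558 -92.07027688] -1.7011533685725915 -1.4927986834287212
cap tongues [[ 519.65772238 -310.70617517]
 [ 381.80970783 -317.26622989]] [ 450.73371511 -313.98620253] 2.7245955888409874 138.00401963675657
cap mid [ 451.09766676 -314.18402817] [107.8488437   57.68991575 106.50492817  58.38055525]
knobtop [520.2 -91.7 140.7] 2.3
ribtop [611.2 -97.2  92.1] 1.3
tongue near robot [ 385.  -313.9   45.1] 8.1
tongue far [ 516.8 -313.1   35.2] 7.2
apron near L [415.6 -62.   77.6] 7.4
apron near R [ 411.8 -120.7   70.5] 1.2
rest NR [ 366.6 -352.5    0.9] 0.2
rest NL [ 367.7 -272.3    3.3] 1.5
rest FL [ 534.6 -276.1    3.4] 1.0
fill NL [436.  -40.6  27.5] 2.2
fill FL [609.5 -45.   29.5] 1.8
large NL [416.7 189.5   2.4] 3.1
large NR [4.02e+02 6.73e+01 3.00e-01] 0.1
large FL [675.4 159.8   6.4] 0.9
large FR [663.1  36.    1.7] 1.3
small NL [317.8 357.8   9. ] 2.7
small NR [303.6 275.6   2.5] 2.0
small FR [465.1 243.1   3.1] 4.2
small FL [478.7 326.6   6.3] 1.4
dish [610.4 298.8   5.5] 2.7
```

```bash
cat > go.py <<'E'
import sys; from h import *
# usage: go.py x y z yaw -> turn (deg), then shift in cm along the tool axes after the turn
x,y,z,yaw=map(float,sys.argv[1:5]); s=observe(); R=np.array(s["eef_rot"]); p=np.array(s["eef_pos"])
a=np.degrees(np.arctan2(R[1,0],R[0,0])); t=(a-yaw+180)%360-180
c,n=np.cos(np.radians(yaw)),np.sin(np.radians(yaw)); R2=np.array([[c,n,0],[n,-c,0],[0,0,-1.]])
print("now",p.round(1),"yaw",a.round(2),"clock",round(s["clock"],2),"turn",t.round(2),"shift cm",(R2.T@(np.array([x,y,z])-p)/10).round(2),"w",round(s["width"]*91.8,1),"F",np.round(s["contact_force"],1),"tilt",np.round(R[:2,2],3))
E
python3 go.py 520.5 -93 160 -1.6
```

```text
now [ 252.4 -571.8  226.8] yaw 23.82 clock 1.1 turn 25.42 shift cm [ 25.46 -48.61   6.68] w 92.1 F [0.6 0.4 0.1] tilt [ 0. -0.]
```

Emit:
jog_arm --steps "0 0 0 8.5;0 0 0 8.5;0 0 0 8.4;2.5 -4.9 0 0;2.5 -4.9 0 0;2.5 -4.9 0 0;2.5 -4.9 0 0;2.5 -4.9 0 0;2.5 -4.9 0 0;2.5 -4.9 0 0" --grip 9.18 --force 30

```text
clock: 2.35
eef_pos: [437.5, -232.2, 227.0]
eef_rot: [[1.0, -0.028, 0.001], [-0.028, -1.0, -0.0], [0.001, 0.0, -1.0]]
contact_force: [0.8, -0.4, 0.8]
width: 0.996
grip_force: 0.0
```

```bash
python3 go.py 520.5 -93 160 -1.6
```

```text
now [ 437.5 -232.2  227. ] yaw -1.59 clock 2.35 turn 0.01 shift cm [  7.9  -14.14   6.7 ] w 91.4 F [ 0.8 -0.4  0.8] tilt [ 0.001 -0.   ]
```

Emit:
jog_arm --steps "2 -3.5 0 0;2 -3.5 0 0;2 -3.5 1 0;1.9 -3.6 1 0;0 0 4.7 0;0 0 0 0"

```text
clock: 3.1
eef_pos: [517.4, -94.5, 157.3]
eef_rot: [[1.0, -0.027, -0.006], [-0.027, -1.0, 0.0], [-0.006, -0.0, -1.0]]
contact_force: [-0.6, -0.3, 0.4]
width: 1.0
grip_force: 0.0
```

```bash
python3 go.py 520.5 -93 109 -1.6;python3 - <<'E'
from h import *
for n in("top","side"):
    a=grab_frame(n); x,y=proj(n,[520,-93,120])[0].astype(int); a=a[y-60:y+60,x-80:x+80]; cv2.imwrite(f"pics/k_{n}.png",cv2.convertScaleAbs(cv2.resize(a,None,fx=4.9,fy=4.9,interpolation=cv2.INTER_CUBIC),alpha=1.4))
E
```

```text
now [517.4 -94.5 157.3] yaw -1.53 clock 3.1 turn 0.07 shift cm [ 0.31 -0.16  4.83] w 91.8 F [-0.6 -0.3  0.4] tilt [-0.006  0.   ]
```

View pics/k_side.png

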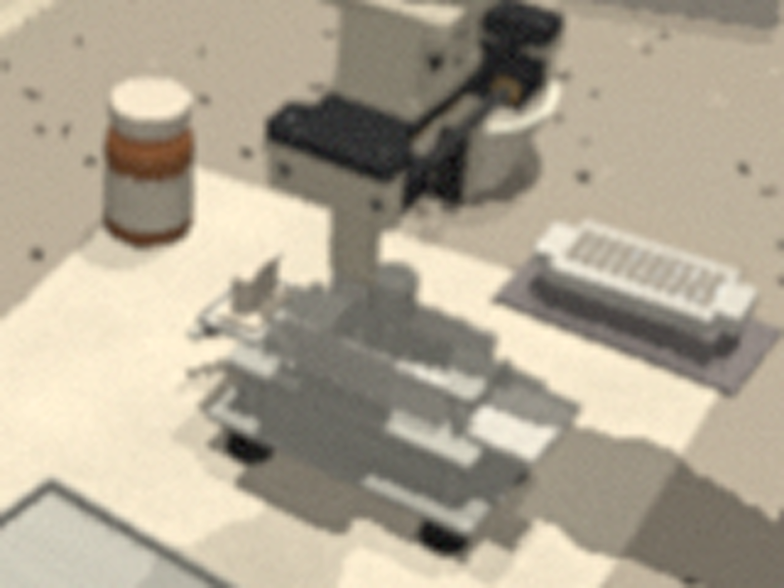

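The side view shows the open gripper straddling the knob at crop (395,285), with the spreader and jar untouched. Next I descend and grip.

Emit:
jog_arm --steps "0.3 -0.15 1.5 0;0 0 1.5 0;0 0 1 0;0 0 0.8 0;0 0 0 0;0 0 0 0"

```text
clock: 3.95
eef_pos: [523.0, -93.6, 112.0]
eef_rot: [[1.0, -0.028, 0.0], [-0.028, -1.0, -0.0], [0.0, 0.0, -1.0]]
contact_force: [-0.1, 0.4, -0.3]
width: 0.998
grip_force: 0.0
```

Emit:
jog_arm --steps "0 0 0 0;0 0 0 0;0 0 0 0;0 0 0 0;0 0 0 0;0 0 0 0" --grip 2 --force 30

```text
clock: 4.7
eef_pos: [522.7, -93.5, 111.7]
eef_rot: [[1.0, -0.028, -0.0], [-0.028, -1.0, -0.0], [-0.0, 0.0, -1.0]]
contact_force: [0.1, 0.2, -0.8]
width: 0.398
grip_force: 0.0
```

Emit:
jog_arm --steps "-0.1 0 0.3 0;0 0 0 0;0 0 0 0;0 0 0 0;0 0 0 0;0 0 0 0"

```text
clock: 5.45
eef_pos: [522.3, -92.9, 109.1]
eef_rot: [[1.0, -0.027, 0.001], [-0.027, -1.0, 0.0], [0.001, -0.001, -1.0]]
contact_force: [-0.1, 3.0, 6.2]
width: 0.301
grip_force: 30.0
```

Emit:
jog_arm --steps "0 0 -0.5 0;0 0 -1 0;0 0 -1.5 0;0 0 -1.5 0;0 0 -1.5 0;0 0 0 0;0 0 0 0"

```text
clock: 6.32
eef_pos: [521.5, -93.5, 168.5]
eef_rot: [[1.0, -0.028, -0.0], [-0.028, -1.0, -0.0], [-0.0, 0.0, -1.0]]
contact_force: [0.3, -0.7, -3.6]
width: 0.301
grip_force: 30.0
```

```bash
python3 go.py 391.5 299.3 165 -10.8
```

```text
now [521.5 -93.5 168.5] yaw -1.58 clock 6.33 turn 9.22 shift cm [-20.13 -36.15   0.35] w 27.6 F [ 0.3 -0.7 -3.6] tilt [-0. -0.]
```

Emit:
jog_arm --steps "0 0 0 4.6;0 0 0 4.6;-2.5 -4.5 0 0;-2.5 -4.5 0 0;-2.5 -4.5 0 0;-2.5 -4.5 0 0;-2.5 -4.5 0 0;-2.5 -4.5 0 0;-2.5 -4.5 0 0;-2.5 -4.5 0 0"

```text
clock: 7.58
eef_pos: [391.7, 298.7, 168.2]
eef_rot: [[0.982, -0.187, -0.001], [-0.187, -0.982, -0.001], [-0.0, 0.001, -1.0]]
contact_force: [0.3, 0.4, -2.7]
width: 0.298
grip_force: 30.0
```

Emit:
jog_arm --steps "0 0 0 0;0 0 0 0;0 0 0 0"

```text
clock: 7.95
eef_pos: [393.0, 296.1, 168.3]
eef_rot: [[0.982, -0.189, -0.0], [-0.189, -0.982, -0.001], [-0.0, 0.001, -1.0]]
contact_force: [-0.6, 0.7, -2.9]
width: 0.3
grip_force: 30.0
```

```bash
python3 go.py 391.5 299.3 42 -10.8;python3 - <<'E'
from h import *
for n in("top","side"):
    a=grab_frame(n); cv2.imwrite(f"pics/t_{n}.png",a)
    x,y=proj(n,[395,300,50])[0].astype(int); x=max(x,80);y=min(max(y,60),324); a=a[y-60:y+60,x-80:x+80]; cv2.imwrite(f"pics/tc_{n}.png",cv2.convertScaleAbs(cv2.resize(a,None,fx=4.9,fy=4.9,interpolation=cv2.INTER_CUBIC),alpha=1.4))
E
```

```text
now [393.  296.1 168.3] yaw -10.89 clock 7.95 turn -0.09 shift cm [-0.21 -0.29 12.63] w 27.5 F [-0.6  0.7 -2.9] tilt [-0.    -0.001]
```

View pics/tc_side.png

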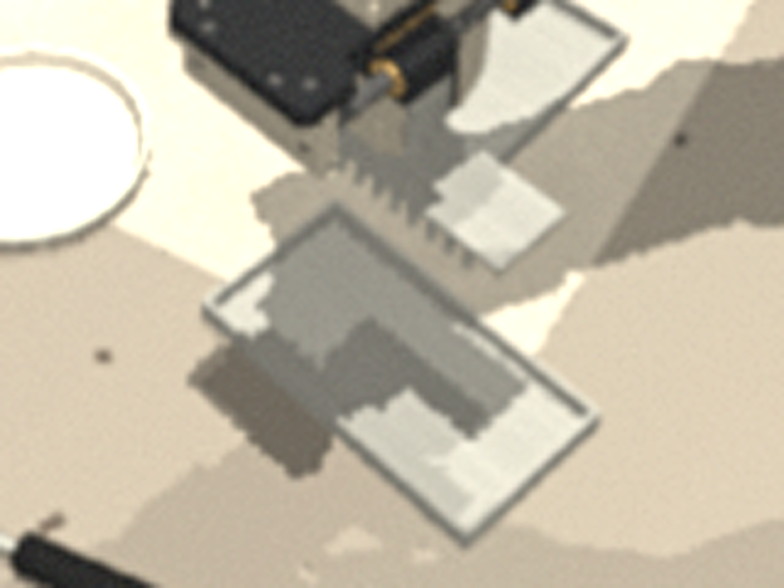

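The tamper hangs level, its pins at crop (405,215) parallel to the tray edge. Next I lower it.

Emit:
jog_arm --steps "-0.2 -0.3 2 0;0 0 3 0;0 0 3 0;0 0 2.5 0;0 0 1 0;0 0 0.4 0;0 0 0 0;0 0 0 0"

```text
clock: 9.05
eef_pos: [391.7, 301.2, 50.5]
eef_rot: [[0.982, -0.187, 0.001], [-0.187, -0.982, 0.001], [0.001, -0.001, -1.0]]
contact_force: [-0.1, 0.5, -3.6]
width: 0.296
grip_force: 30.0
```

Emit:
jog_arm --steps "0 0 0.1 0;0 0 0.1 0;0 0 0.1 0;0 0 0.1 0;0 0 0.1 0;0 0 0 0;0 0 0 0"

```text
clock: 9.93
eef_pos: [391.2, 300.8, 44.7]
eef_rot: [[0.982, -0.187, -0.0], [-0.187, -0.982, -0.0], [0.0, 0.0, -1.0]]
contact_force: [0.8, -0.5, -3.2]
width: 0.298
grip_force: 30.0
```

Emit:
jog_arm --steps "0 0 0.1 0;0 0 0.1 0;0 0 0.05 0;0 0 0 0;0 0 0 0"

```text
clock: 10.55
eef_pos: [391.2, 300.8, 42.2]
eef_rot: [[0.982, -0.187, 0.0], [-0.187, -0.982, -0.0], [0.0, 0.0, -1.0]]
contact_force: [-0.5, -0.6, -2.0]
width: 0.298
grip_force: 30.0
```

Emit:
jog_arm --steps "0 0 0.05 0;0 0 0.05 0;0 0 0 0;0 0 0 0"

```text
clock: 11.05
eef_pos: [391.3, 301.1, 42.0]
eef_rot: [[0.982, -0.187, 0.001], [-0.187, -0.982, 0.0], [0.0, -0.0, -1.0]]
contact_force: [-3.4, -1.7, 9.2]
width: 0.297
grip_force: 30.0
```

Contact (+12 N change). I release gradually, then lift.

Emit:
jog_arm --steps "0 0 -0.05 0;0 0 0 0;0 0 0 0;0 0 0 0" --grip 6

```text
clock: 11.55
eef_pos: [391.2, 300.9, 41.6]
eef_rot: [[0.982, -0.187, -0.0], [-0.187, -0.982, -0.0], [-0.0, 0.0, -1.0]]
contact_force: [0.1, 0.0, -0.3]
width: 0.641
grip_force: 0.0
```

Emit:
jog_arm --steps "0 0 -1 0;0 0 -2 0;0 0 -3 0;0 0 -4 0;0 0 -3 0;0 0 -1 0;0 0 0 0"

```text
clock: 12.42
eef_pos: [391.3, 300.9, 182.1]
eef_rot: [[0.982, -0.187, 0.001], [-0.187, -0.982, 0.001], [0.001, -0.001, -1.0]]
contact_force: [-0.1, -0.4, -0.9]
width: 0.654
grip_force: 0.0
```

```bash
python3 go.py 607.5 -95.5 160 -1.6
python3 - <<'E'
from h import *
for n in("top","side"):
    cv2.imwrite(f"pics/a_{n}.png",grab_frame(n))
    for l in("tamper","spreader","frame"): print(n,l,[(np.round(x["xy"],1).tolist(),round(x["p"],2)) for x in tip_of(n,l)[:2]])
E
```

```text
now [391.3 300.9 182.1] yaw -10.78 clock 12.43 turn -9.18 shift cm [22.72 39.03  2.21] w 60.1 F [-0.1 -0.4 -0.9] tilt [0.001 0.001]
top tamper [([127.8, 254.8], 0.2)]
top spreader [([302.7, 167.5], 0.55)]
top frame [([298.6, 205.3], 0.65)]
side tamper [([261.7, 315.2], 0.74)]
side spreader []
side frame [([298.6, 177.5], 0.65)]
```

Emit:
jog_arm --steps "0 0 0 -4.6;0 0 0 -4.6;2.8 4.8 0 0;2.8 4.8 0 0;2.8 4.8 0 0;2.8 4.8 0 0;2.8 4.8 0 0;2.8 4.8 0 0;2.8 4.8 0 0;2.8 4.8 0 0" --grip 8

```text
clock: 14.08
eef_pos: [605.2, -90.7, 181.5]
eef_rot: [[1.0, -0.027, -0.0], [-0.027, -1.0, 0.0], [-0.0, -0.0, -1.0]]
contact_force: [0.8, 0.8, -0.1]
width: 0.874
grip_force: 0.0
```

```bash
python3 go.py 607.5 -95.5 100 -1.6
python3 - <<'E'
from h import *
print(atz("top",(302.7,167.5),73),atz("top",(298.6,205.3),70))
a=cv2.imread("pics/a_top.png"); A=cv2.convertScaleAbs(cv2.resize(a[145:245,265:345],None,fx=6,fy=6,interpolation=cv2.INTER_CUBIC),alpha=1.7)
a=cv2.imread("pics/a_side.png")
B=cv2.convertScaleAbs(cv2.resize(a[260:360,200:240+80],None,fx=2.5,fy=2.5,interpolation=cv2.INTER_CUBIC),alpha=1.5)
B=cv2.copyMakeBorder(B,0,600-B.shape[0],0,0,cv2.BORDER_CONSTANT); cv2.imwrite("pics/a_c.png",np.hstack([A,B]))
E
```

```text
now [605.2 -90.7 181.5] yaw -1.57 clock 14.07 turn 0.03 shift cm [0.24 0.47 8.15] w 80.3 F [ 0.8  0.8 -0.1] tilt [-0.  0.]
[ 604.32950607 -101.94660433   73.        ] [517.62016962 -93.65639596  70.        ]
```

View pics/a_c.png

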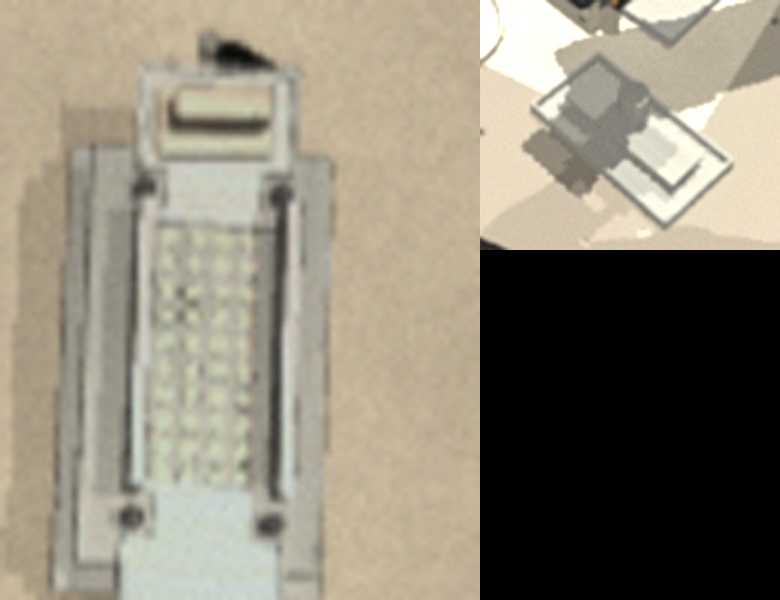

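The tamper stands in the small tray. In the left crop the spreader rib is at about (221,105) and the posts are at (144,187), (281,194), (131,517) and (271,523).

Run:
```python
from h import *
t=lambda p:np.array(p)/6+[265,145]-.42
print("rib",atz("top",t((221,105)),106).round(1))
P=np.array([atz("top",t(p),90) for p in [(144,187),(281,194),(131,517),(271,523)]])[:,:2]
print("posts",P.round(1).tolist(),P.mean(0),np.degrees(np.arctan2(*(P[0]-P[2])[::-1])),np.degrees(np.arctan2(*(P[1]-P[3])[::-1])))
W=np.array([atz("top",t(p),100) for p in [(139,492),(289,497),(153,200),(293,200)]])[:,:2];print("walls",W.round(1).tolist())
```

```text
rib [608.8 -95.2 106. ]
posts [[580.5, -68.6], [579.4, -119.6], [458.1, -65.5], [457.3, -116.4]] [518.83926742 -92.49356435] -1.4486868728864393 -1.5072003820349966
walls [[466.3, -67.4], [466.0, -121.5], [573.6, -71.1], [575.2, -122.6]]
```

Emit:
jog_arm --steps "0.3 0.45 2 0;0 0 3 0;0 0 2.5 0;0 0 1.5 0;0 0 0.8 0;0 0 0 0;0 0 0 0" --grip 8

```text
clock: 14.95
eef_pos: [608.0, -93.8, 84.6]
eef_rot: [[1.0, -0.028, 0.001], [-0.028, -1.0, -0.0], [0.001, 0.0, -1.0]]
contact_force: [0.3, -0.6, 1.1]
width: 0.873
grip_force: 0.0
```

Emit:
jog_arm --steps "0 0.12 0.15 0;0 0 0 0;0 0 0 0;0 0 0 0;0 0 0 0;0 0 0 0;0 0 0 0;0 0 0 0" --grip 3 --force 10

```text
clock: 15.95
eef_pos: [607.4, -94.9, 82.2]
eef_rot: [[1.0, -0.028, 0.0], [-0.028, -1.0, 0.0], [0.0, -0.0, -1.0]]
contact_force: [-0.3, 0.3, 0.7]
width: 0.396
grip_force: 10.0
```

Emit:
jog_arm --steps "0 0 -0.5 0;0 0 -1 0;0 0 -2 0;0 0 -2.5 0;0 0 -1 0;0 0 0 0"

```text
clock: 16.7
eef_pos: [607.8, -95.0, 153.0]
eef_rot: [[1.0, -0.028, 0.002], [-0.028, -1.0, -0.0], [0.002, 0.0, -1.0]]
contact_force: [0.2, 0.3, -1.2]
width: 0.393
grip_force: 10.0
```

```bash
python3 go.py 608 297.5 18 -1.6
```

```text
now [607.8 -95.  153. ] yaw -1.58 clock 16.7 turn 0.02 shift cm [ -1.07 -39.23  13.5 ] w 36.1 F [ 0.2  0.3 -1.2] tilt [ 0.002 -0.   ]
```

Emit:
jog_arm --steps "-0.1 -3.9 0 0;-0.1 -3.9 0 0;-0.1 -3.9 0 0;-0.1 -3.9 0 0;-0.1 -3.9 0 0;-0.1 -3.9 0 0;-0.1 -3.9 0 0;-0.1 -3.9 0 0;-0.1 -3.9 0 0;-0.1 -4.0 0 0"

```text
clock: 17.95
eef_pos: [607.5, 297.0, 150.8]
eef_rot: [[1.0, -0.028, -0.002], [-0.028, -1.0, -0.001], [-0.002, 0.001, -1.0]]
contact_force: [0.5, 0.5, 0.1]
width: 0.392
grip_force: 10.0
```

Emit:
jog_arm --steps "0 0 0 0;0 0 2 0;0 0 3.5 0;0 0 3.5 0;0 0 2.5 0;0 0 1.5 0;0 0 0.4 0;0 0 0 0;0 0 0 0"

```text
clock: 19.08
eef_pos: [608.9, 296.5, 19.3]
eef_rot: [[1.0, -0.028, 0.002], [-0.028, -1.0, 0.001], [0.002, -0.001, -1.0]]
contact_force: [-0.0, -0.1, -0.0]
width: 0.388
grip_force: 10.0
```

```bash
python3 go.py 608 297.5 12.2 -1.6;python3 - <<'E'
from h import *
a=grab_frame("side")
x,y=proj("side",[608,298,20])[0].astype(int); a=a[y-45:y+45,x-60:x+60]; cv2.imwrite(f"pics/d_side.png",cv2.convertScaleAbs(cv2.resize(a,None,fx=6,fy=6,interpolation=cv2.INTER_CUBIC),alpha=1.3))
E
```

```text
now [608.9 296.5  19.3] yaw -1.58 clock 19.07 turn 0.02 shift cm [-0.09 -0.1   0.71] w 35.7 F [-0.  -0.1 -0. ] tilt [0.002 0.001]
```

View pics/d_side.png

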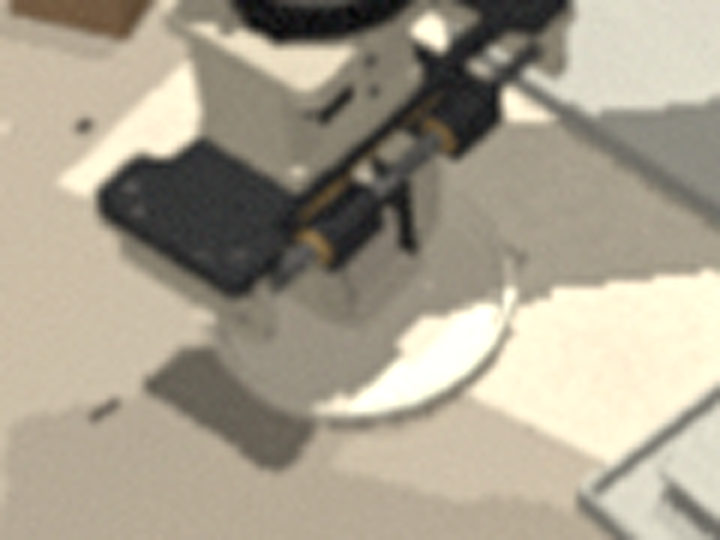

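The gripper is over the dish, centred near crop (365,310). I lower slowly.

Emit:
jog_arm --steps "0 0 0.1 0;0 0 0.1 0;0 0 0.1 0;0 0 0.1 0;0 0 0.1 0;0 0 0.1 0;0 0 0 0;0 0 0 0"

```text
clock: 20.12
eef_pos: [608.2, 296.2, 12.3]
eef_rot: [[1.0, -0.028, 0.0], [-0.028, -1.0, 0.0], [0.0, -0.0, -1.0]]
contact_force: [-1.8, 0.0, 2.2]
width: 0.393
grip_force: 10.0
```

Emit:
jog_arm --steps "0 0 0.03 0;0 0 0 0;0 0 0 0"

```text
clock: 20.5
eef_pos: [608.2, 296.2, 12.3]
eef_rot: [[1.0, -0.028, 0.0], [-0.028, -1.0, 0.0], [0.0, -0.0, -1.0]]
contact_force: [-2.4, -0.7, 5.3]
width: 0.394
grip_force: 10.0
```

Emit:
jog_arm --steps "0 0 0 0;0 0 0 0;0 0 0 0;0 0 0 0;0 0 -1 0;0 0 -2.5 0;0 0 -4 0;0 0 -4 0;0 0 -3 0;0 0 0 0" --grip 5.2

```text
clock: 21.75
eef_pos: [609.8, 297.2, 160.8]
eef_rot: [[1.0, -0.028, 0.005], [-0.028, -1.0, 0.003], [0.005, -0.003, -1.0]]
contact_force: [0.5, -1.2, -0.3]
width: 0.568
grip_force: 0.0
```

```bash
python3 go.py 519.2 -93 155 -1.6
```

```text
now [609.8 297.2 160.8] yaw -1.58 clock 21.75 turn 0.02 shift cm [-7.96 39.25  0.58] w 52.1 F [ 0.5 -1.2 -0.3] tilt [0.005 0.003]
```

Emit:
jog_arm --steps "-0.9 4.3 0 0;-0.9 4.4 0 0;-0.9 4.4 0 0;-0.9 4.4 0 0;-0.9 4.4 0 0;-0.9 4.4 0 0;-0.9 4.4 0 0;-0.9 4.4 0 0;-0.7 4.2 0 0;0 0 0 0" --grip 8.8 --force 30

```text
clock: 23.0
eef_pos: [516.9, -98.6, 156.5]
eef_rot: [[0.999, -0.034, -0.001], [-0.034, -0.999, -0.002], [-0.001, 0.002, -1.0]]
contact_force: [0.0, 1.0, 0.1]
width: 0.96
grip_force: 0.0
```

Emit:
jog_arm --steps "0 0 0 0;0 0 0 0"

```text
clock: 23.25
eef_pos: [518.5, -93.0, 156.8]
eef_rot: [[1.0, -0.025, -0.0], [-0.025, -1.0, 0.001], [-0.0, -0.001, -1.0]]
contact_force: [-0.1, -0.1, -0.5]
width: 0.957
grip_force: 0.0
```

```bash
python3 go.py 519.2 -93 76 -1.6
python3 - <<'E'
from h import *
a=grab_frame("side");b=grab_frame("top")
x,y=proj("side",[608,298,20])[0].astype(int); A=cv2.resize(a[y-30:y+30,x-40:x+40],None,fx=4.8,fy=4.8,interpolation=cv2.INTER_CUBIC)
x,y=proj("side",[520,-93,100])[0].astype(int); B=cv2.resize(a[y-30:y+30,x-40:x+40],None,fx=4.8,fy=4.8,interpolation=cv2.INTER_CUBIC)
cv2.imwrite("pics/f.png",cv2.convertScaleAbs(np.hstack([A,B]),alpha=1.3))
E
```

```text
now [518.5 -93.  156.8] yaw -1.46 clock 23.25 turn 0.14 shift cm [ 0.07 -0.    8.08] w 87.8 F [-0.1 -0.1 -0.5] tilt [-0.     0.001]
```

View pics/f.png

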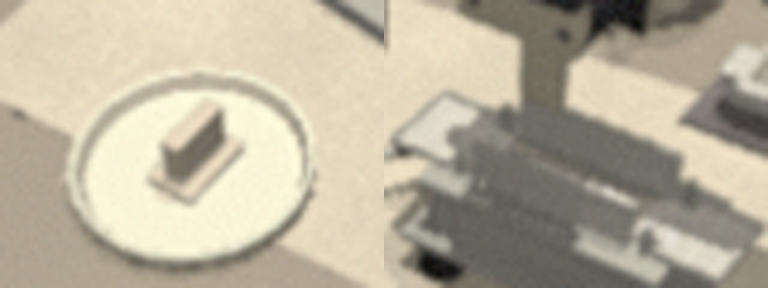

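The spreader stands upright in the dish at left crop (195,150). The fingers are above the frame walls on the right, so I descend to grip.

Emit:
jog_arm --steps "0.07 0 2 0;0 0 2.5 0;0 0 2 0;0 0 1 0;0 0 0.4 0;0 0 0 0;0 0 0 0" --grip 9

```text
clock: 24.22
eef_pos: [519.5, -94.6, 78.6]
eef_rot: [[1.0, -0.028, 0.001], [-0.028, -1.0, -0.0], [0.001, 0.0, -1.0]]
contact_force: [-1.0, 0.8, 0.2]
width: 0.98
grip_force: 0.0
```

Emit:
jog_arm --steps "0 0 0 0;0 0 0 0;0 0 0 0;0 0 0 0;0 0 0 0;0 0 0 0" --grip 5.6 --force 15

```text
clock: 24.98
eef_pos: [519.1, -94.4, 78.0]
eef_rot: [[1.0, -0.028, 0.0], [-0.028, -1.0, 0.0], [0.0, -0.0, -1.0]]
contact_force: [-0.2, 0.8, 3.1]
width: 0.652
grip_force: 15.0
```

Emit:
jog_arm --steps "0 0 0 0;0 0 0 0;0 0 -0.3 0;0 0 -0.5 0;0 0 -0.7 0;0 0 -1 0;0 0 -1.5 0;0 0 -1.5 0;0 0 -0.5 0;0 0 0 0" --force 35

```text
clock: 26.22
eef_pos: [519.3, -94.5, 138.4]
eef_rot: [[1.0, -0.028, 0.001], [-0.028, -1.0, -0.0], [0.001, 0.0, -1.0]]
contact_force: [-0.6, -0.0, -3.3]
width: 0.652
grip_force: 35.0
```

Emit:
jog_arm --steps "0 0 0 0;0 0 0 0"

```text
clock: 26.48
eef_pos: [518.7, -94.5, 137.4]
eef_rot: [[1.0, -0.028, -0.001], [-0.028, -1.0, 0.0], [-0.001, -0.0, -1.0]]
contact_force: [-0.2, -0.0, -2.9]
width: 0.652
grip_force: 35.0
```

```bash
python3 go.py 539 113 138 -6.5;python3 - <<'E'
from h import *
a=grab_frame("side")
x,y=proj("side",[520,-93,110])[0].astype(int); B=cv2.resize(a[y-40:y+50,x-60:x+60],None,fx=5,fy=5,interpolation=cv2.INTER_CUBIC)
cv2.imwrite("pics/l.png",cv2.convertScaleAbs(B,alpha=1.3))
E
```

```text
now [518.7 -94.5 137.4] yaw -1.58 clock 26.48 turn 4.92 shift cm [ -0.33 -20.84  -0.06] w 59.8 F [-0.2 -0.  -2.9] tilt [-0.001  0.   ]
```

View pics/l.png

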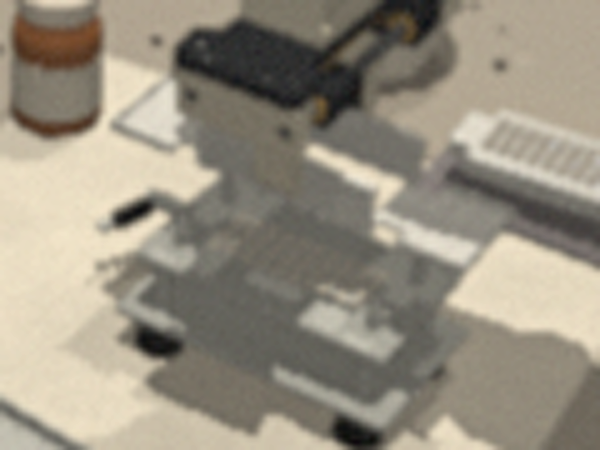

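The frame hangs level and clear of the posts. I carry it to the large tray.

Emit:
jog_arm --steps "0 0 0 2.5;0 0 0 2.4;0 -1.5 0 0;0 -3 0 0;-0.1 -4 0 0;-0.1 -4 0 0;-0.1 -4 0 0;0 -2.8 0 0;0 -1.5 0 0;0 0 0 0"

```text
clock: 27.78
eef_pos: [539.4, 113.7, 137.8]
eef_rot: [[0.994, -0.111, -0.0], [-0.111, -0.994, 0.0], [-0.0, -0.0, -1.0]]
contact_force: [-0.2, -1.0, -2.4]
width: 0.657
grip_force: 35.0
```

Emit:
jog_arm --steps "0 0 1 0;0 0 2 0;0 0 3 0;0 0 2.5 0;0 0 2 0;0 0 0.8 0;0 0 0.4 0;0 0 0 0;0 0 0 0"

```text
clock: 28.9
eef_pos: [540.0, 112.5, 21.6]
eef_rot: [[0.994, -0.113, 0.001], [-0.113, -0.994, 0.0], [0.001, -0.0, -1.0]]
contact_force: [-0.3, 0.7, -3.1]
width: 0.651
grip_force: 35.0
```

```bash
python3 go.py 539 113 11 -6.5;python3 - <<'E'
from h import *
a=grab_frame("side");grab_frame("top")
x,y=proj("side",[540,113,10])[0].astype(int); B=cv2.resize(a[y-60:y+60,x-80:x+80],None,fx=4.9,fy=4.9,interpolation=cv2.INTER_CUBIC)
cv2.imwrite("pics/m.png",cv2.convertScaleAbs(B,alpha=1.4))
E
```

```text
now [540.  112.5  21.6] yaw -6.49 clock 28.9 turn 0.01 shift cm [-0.11 -0.03  1.06] w 59.8 F [-0.3  0.7 -3.1] tilt [0.001 0.   ]
```

View pics/m.png

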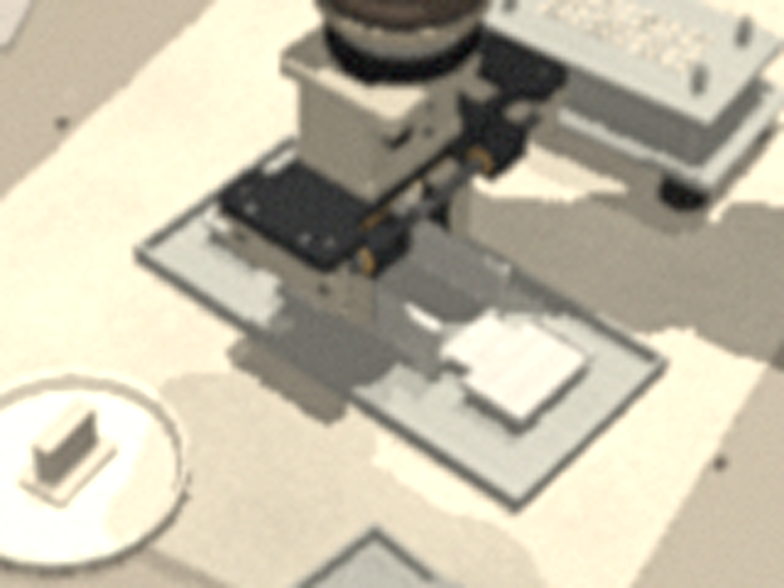

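The frame is inside the tray outline, its near apron at crop (515,365). I lower slowly.

Emit:
jog_arm --steps "0 0 0.2 0;0 0 0.2 0;0 0 0.15 0;0 0 0.15 0;0 0 0.1 0;0 0 0.1 0;0 0 0.1 0;0 0 0 0;0 0 0 0"

```text
clock: 30.12
eef_pos: [539.5, 112.5, 11.0]
eef_rot: [[0.994, -0.113, 0.0], [-0.113, -0.994, -0.0], [0.0, -0.0, -1.0]]
contact_force: [0.3, -0.1, 0.1]
width: 0.649
grip_force: 35.0
```

Emit:
jog_arm --steps "0 0 0.04 0;0 0 0 0;0 0 0 0"

```text
clock: 30.5
eef_pos: [539.6, 112.5, 11.0]
eef_rot: [[0.994, -0.113, 0.0], [-0.113, -0.994, -0.0], [0.0, 0.0, -1.0]]
contact_force: [-2.4, -0.8, 6.1]
width: 0.652
grip_force: 35.0
```

Emit:
jog_arm --steps "0 0 -0.03 0;0 0 0 0;0 0 0 0;0 0 0 0;0 0 -1 0;0 0 -2.5 0;0 0 -4 0;0 0 -5 0;0 0 -3 0;0 0 0 0" --grip 7

```text
clock: 31.75
eef_pos: [541.2, 113.0, 169.0]
eef_rot: [[0.994, -0.113, 0.005], [-0.113, -0.994, 0.001], [0.005, -0.002, -1.0]]
contact_force: [1.3, -0.3, -0.4]
width: 0.761
grip_force: 0.0
```

```bash
python3 go.py 451 -314 166 2.7
```

```text
now [541.2 113.  169. ] yaw -6.48 clock 31.75 turn -9.18 shift cm [-11.02  42.22   0.3 ] w 69.8 F [ 1.3 -0.3 -0.4] tilt [0.005 0.001]
```

Emit:
jog_arm --steps "0 0 0 -4.6;0 0 0 -4.6;-1.4 5.4 0 0;-1.4 5.4 0 0;-1.4 5.4 0 0;-1.4 5.4 0 0;-1.4 5.4 0 0;-1.4 5.4 0 0;-1.4 5.2 0 0;-1.2 4.6 0 0" --grip 8.8

```text
clock: 33.0
eef_pos: [448.3, -316.0, 165.1]
eef_rot: [[0.999, 0.047, -0.001], [0.047, -0.999, 0.0], [-0.001, -0.0, -1.0]]
contact_force: [0.8, 0.3, -0.1]
width: 0.958
grip_force: 0.0
```

Emit:
jog_arm --steps "0 0 1 0;0 0 1 0;0 0 1 0;0 0 0 0;0 0 0 0"

```text
clock: 33.62
eef_pos: [450.1, -313.7, 136.0]
eef_rot: [[0.999, 0.049, 0.0], [0.049, -0.999, 0.0], [0.0, -0.0, -1.0]]
contact_force: [0.6, -0.3, -0.5]
width: 0.961
grip_force: 0.0
```

```bash
python3 go.py 451 -314 28 2.7
python3 - <<'E'
from h import *
for n in("top","side"):
    a=grab_frame(n); cv2.imwrite(f"pics/c_{n}.png",a)
a=cv2.imread("pics/c_top.png"); x,y=proj("top",[520,-93,70])[0].astype(int)
A=cv2.resize(a[y-50:y+50,x-40:x+40],None,fx=5,fy=5,interpolation=cv2.INTER_CUBIC)
a=cv2.imread("pics/c_side.png"); x,y=proj("side",[451,-314,60])[0].astype(int)
B=cv2.resize(a[y-62:y+63,x-48:x+48],None,fx=4,fy=4,interpolation=cv2.INTER_CUBIC)
cv2.imwrite("pics/c.png",cv2.convertScaleAbs(np.hstack([A,B]),alpha=1.5)); print(proj("top",[520,-93,70])[0],proj("side",[451,-314,60])[0])
E
```

```text
now [ 450.1 -313.7  136. ] yaw 2.78 clock 33.62 turn 0.08 shift cm [ 0.09  0.04 10.8 ] w 88.2 F [ 0.6 -0.3 -0.5] tilt [0. 0.]
[298.31804565 204.24256669] [352.56418584 152.8321037 ]
```

View pics/c.png

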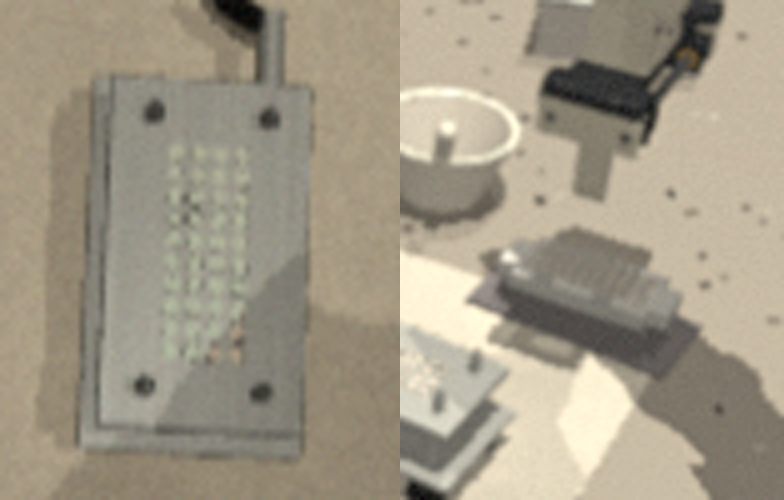

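The left crop shows the bare bed with posts at (153,108), (269,118), (144,383) and (261,391). The right crop shows the gripper over the cap plate. I descend to grip.

Emit:
jog_arm --steps "0.08 0 2 0;0 0 3 0;0 0 3 0;0 0 1.5 0;0 0 0.8 0;0 0 0.4 0;0 0 0 0;0 0 0 0" --grip 9

```text
clock: 34.72
eef_pos: [450.9, -314.5, 29.5]
eef_rot: [[0.999, 0.047, 0.001], [0.047, -0.999, -0.001], [0.001, 0.001, -1.0]]
contact_force: [-0.1, 0.0, 0.7]
width: 0.982
grip_force: 0.0
```

```bash
python3 go.py 451 -314 28 2.7
python3 - <<'E'
from h import *
t=lambda p:np.array(p)/5+[258,154]-.4
def fit(ps,z,hx,hy):
    P=np.array([atz("top",t(p),z) for p in ps])[:,:2]; M=np.array([[hx,hy],[hx,-hy],[-hx,hy],[-hx,-hy]],float)
    c=P.mean(0); A=((P-c)*M).sum(); B=(M[:,0]*(P-c)[:,1]-M[:,1]*(P-c)[:,0]).sum(); th=np.arctan2(B,A); R=np.array([[np.cos(th),-np.sin(th)],[np.sin(th),np.cos(th)]])
    print(z,c.round(1),np.degrees(th).round(2),(P-c-M@R.T).round(1).tolist())
fit([(153,108),(269,118),(144,383),(261,391)],90,62,26)
fit([(111,82),(309,90),(98,428),(301,435)],70,80,46)
E
```

```text
now [ 450.9 -314.5   29.5] yaw 2.71 clock 34.73 turn 0.01 shift cm [ 0.01 -0.05  0.15] w 90.2 F [-0.1  0.   0.7] tilt [ 0.001 -0.001]
90 [519.2 -92.3] -1.49 [[-0.1, 0.2], [-1.8, 0.3], [1.3, -0.7], [0.6, 0.2]]
70 [518.7 -93.6] -1.03 [[-1.9, -0.9], [-1.2, 0.5], [1.0, -0.7], [2.1, 1.2]]
```

Emit:
jog_arm --steps "0 0 0.1 0;0 0 0 0;0 0 0 0;0 0 0 0;0 0 0 0;0 0 0 0;0 0 0 0;0 0 0 0" --grip 5.6 --force 15

```text
clock: 35.72
eef_pos: [450.5, -314.2, 27.9]
eef_rot: [[0.999, 0.047, 0.0], [0.047, -0.999, -0.0], [0.0, 0.0, -1.0]]
contact_force: [-0.8, 0.4, 1.7]
width: 0.652
grip_force: 15.0
```

Emit:
jog_arm --steps "0 0 0 0;0 0 0 0;0 0 0 0" --force 45

```text
clock: 36.1
eef_pos: [450.5, -314.2, 27.9]
eef_rot: [[0.999, 0.047, 0.0], [0.047, -0.999, -0.0], [0.0, 0.0, -1.0]]
contact_force: [0.2, -0.5, 1.7]
width: 0.65
grip_force: 45.0
```

Emit:
jog_arm --steps "0 0 -0.3 0;0 0 -0.7 0;0 0 -1.5 0;0 0 -2.5 0;0 0 -3 0;0 0 -3 0;0 0 -1.5 0;0 0 -0.5 0;0 0 0 0;0 0 0 0"

```text
clock: 37.35
eef_pos: [449.9, -313.8, 156.8]
eef_rot: [[0.999, 0.047, -0.002], [0.047, -0.999, 0.001], [-0.002, -0.001, -1.0]]
contact_force: [0.3, -0.6, -2.9]
width: 0.648
grip_force: 45.0
```

```bash
python3 go.py 519 -93.2 150 -1.5;python3 - <<'E'
from h import *
a=grab_frame("side");grab_frame("top")
x,y=proj("side",[451,-314,130])[0].astype(int); B=cv2.resize(a[y-50:y+50,x-65:x+65],None,fx=5,fy=5,interpolation=cv2.INTER_CUBIC)
cv2.imwrite("pics/n.png",cv2.convertScaleAbs(B,alpha=1.4))
E
```

```text
now [ 449.9 -313.8  156.8] yaw 2.72 clock 37.35 turn 4.22 shift cm [  6.33 -22.24   0.68] w 59.5 F [ 0.3 -0.6 -2.9] tilt [-0.002  0.001]
```

View pics/n.png

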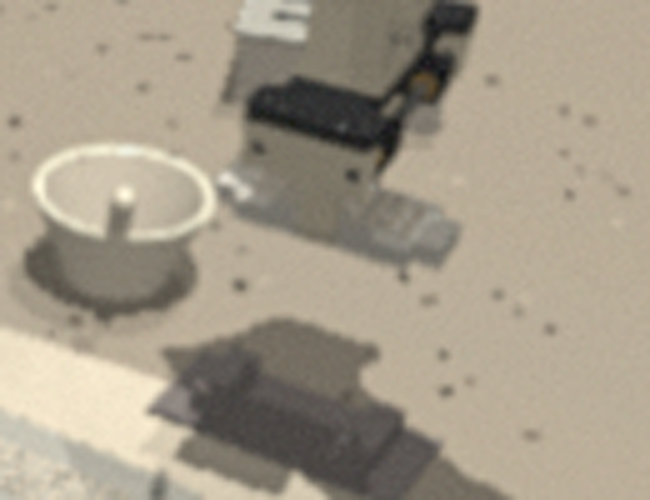

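The cap plate hangs level, caps up, at crop (340,220), with the rest empty below. I carry it over the filler.

Emit:
jog_arm --steps "0 0 0 2.1;0 0 0 2.1;0.4 -1.5 0 0;0.9 -3 0 0;1.2 -4.2 0 0;1.2 -4.3 0 0;1.2 -4.2 0 0;0.9 -3.2 0 0;0.5 -1.8 0 0;0 0 0 0"

```text
clock: 38.7
eef_pos: [519.5, -92.4, 157.8]
eef_rot: [[1.0, -0.023, 0.0], [-0.023, -1.0, 0.0], [0.0, -0.0, -1.0]]
contact_force: [0.2, -1.5, -3.1]
width: 0.646
grip_force: 45.0
```

Emit:
jog_arm --steps "0 0 1 0;0 0 1.5 0;0 0 1.5 0;0 0 0.8 0;0 0 0 0;0 0 0 0"

```text
clock: 39.45
eef_pos: [519.5, -94.0, 110.1]
eef_rot: [[1.0, -0.026, 0.001], [-0.026, -1.0, -0.0], [0.001, 0.0, -1.0]]
contact_force: [-0.4, 0.2, -2.4]
width: 0.651
grip_force: 45.0
```

```bash
python3 go.py 519 -93.2 73 -1.5;python3 - <<'E'
from h import *
a=grab_frame("side");b=grab_frame("top")
x,y=proj("side",[520,-93,85])[0].astype(int); print(x,y); B=cv2.resize(a[y-50:y+50,x-66:x+66],None,fx=5.9,fy=5.9,interpolation=cv2.INTER_CUBIC)
cv2.imwrite("pics/o.png",cv2.convertScaleAbs(B,alpha=1.5)); cv2.imwrite("pics/o_top.png",b)
E
```

```text
now [519.5 -94.  110.1] yaw -1.48 clock 39.45 turn 0.02 shift cm [-0.05 -0.08  3.71] w 59.7 F [-0.4  0.2 -2.4] tilt [ 0.001 -0.   ]
298 174
```

View pics/o.png

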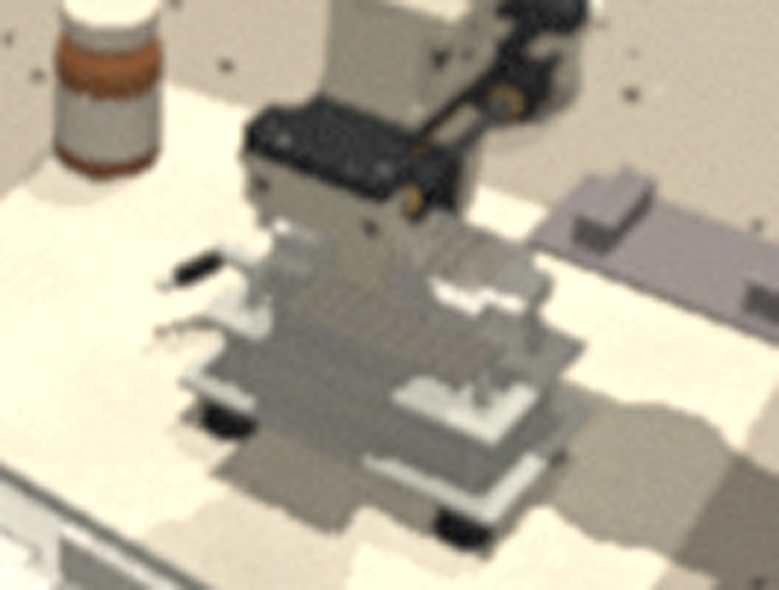

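The plate hangs level just above the posts, and no misfit is visible. I descend slowly between the posts, watching force.

Emit:
jog_arm --steps "-0.05 -0.04 0.5 0;0 0 0.5 0;0 0 0.4 0;0 0 0.3 0;0 0 0.3 0;0 0 0.3 0;0 0 0 0;0 0 0 0"

```text
clock: 40.55
eef_pos: [518.8, -93.5, 86.9]
eef_rot: [[1.0, -0.026, 0.0], [-0.026, -1.0, -0.0], [0.0, 0.0, -1.0]]
contact_force: [-0.1, 0.1, -3.1]
width: 0.649
grip_force: 45.0
```

Emit:
jog_arm --steps "0 0 0.3 0;0 0 0.2 0;0 0 0.2 0;0 0 0.2 0;0 0 0.15 0;0 0 0.1 0;0 0 0.1 0;0 0 0 0;0 0 0 0"

```text
clock: 41.68
eef_pos: [518.7, -93.5, 74.4]
eef_rot: [[1.0, -0.026, 0.0], [-0.026, -1.0, -0.0], [0.0, 0.0, -1.0]]
contact_force: [0.0, 0.5, -3.2]
width: 0.65
grip_force: 45.0
```

Emit:
jog_arm --steps "0 0 0.05 0;0 0 0.05 0;0 0 0.05 0;0 0 0 0;0 0 0 0"

```text
clock: 42.3
eef_pos: [518.7, -93.5, 72.9]
eef_rot: [[1.0, -0.026, 0.0], [-0.026, -1.0, -0.0], [0.0, 0.0, -1.0]]
contact_force: [-1.2, -0.7, -0.8]
width: 0.648
grip_force: 45.0
```

Emit:
jog_arm --steps "0 0 0.04 0;0 0 0 0;0 0 0 0"

```text
clock: 42.68
eef_pos: [518.7, -93.5, 72.8]
eef_rot: [[1.0, -0.026, 0.0], [-0.026, -1.0, -0.0], [0.0, 0.0, -1.0]]
contact_force: [-2.9, -0.1, 6.0]
width: 0.648
grip_force: 45.0
```

Emit:
jog_arm --steps "0 0 -0.03 0;0 0 0 0;0 0 0 0;0 0 0 0;0 0 0 0;0 0 -1 0;0 0 -3 0;0 0 -5 0;0 0 -5 0;0 0 -3 0" --grip 8

```text
clock: 43.92
eef_pos: [519.4, -93.6, 246.2]
eef_rot: [[1.0, -0.026, 0.004], [-0.026, -1.0, -0.0], [0.004, 0.0, -1.0]]
contact_force: [0.3, 0.1, 0.9]
width: 0.871
grip_force: 0.0
```

Emit:
jog_arm --steps "-3 4 0 0;-3 5 0 0;-3 5 0 0;-3 5 0 0;-3 5 0 0;0 0 0 0;0 0 0 0"

```text
clock: 44.8
eef_pos: [362.8, -329.1, 243.2]
eef_rot: [[1.0, -0.026, 0.001], [-0.026, -1.0, 0.0], [0.001, -0.0, -1.0]]
contact_force: [1.0, 0.9, 0.0]
width: 0.866
grip_force: 0.0
```

```bash
python3 go.py 500 -93 200 0
python3 - <<'E'
from h import *
a=grab_frame("side"); b=grab_frame("top"); cv2.imwrite("pics/z_top.png",b)
x,y=proj("side",[520,-93,80])[0].astype(int); B=cv2.resize(a[y-40:y+40,x-52:x+53],(790,600),interpolation=cv2.INTER_CUBIC)
B=cv2.resize(B,(400,304)); F=cv2.resize(a[170:370,120:383],(400,304),interpolation=cv2.INTER_CUBIC)
T=cv2.resize(b[60:330,80:440],(400,300)); x,y=proj("top",[520,-93,80])[0].astype(int); U=cv2.resize(b[y-48:y+48,x-64:x+64],(400,300),interpolation=cv2.INTER_CUBIC)
cv2.imwrite("pics/z.png",cv2.resize(cv2.convertScaleAbs(np.vstack([np.hstack([B,F]),np.hstack([T,U])]),alpha=1.4),(790,600)))
E
```

```text
now [ 362.8 -329.1  243.2] yaw -1.5 clock 44.8 turn -1.5 shift cm [ 13.72 -23.61   4.32] w 79.5 F [1.  0.9 0. ] tilt [0.001 0.   ]
```

View pics/z.png

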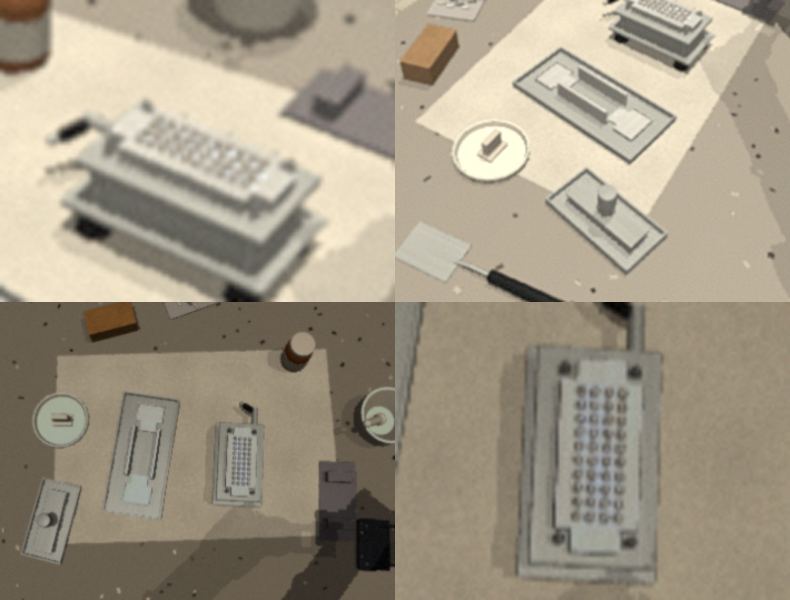

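The cap plate lies flat between the four posts (bottom right, centred at (597,455)). The frame is flat in the large tray, the tamper stands in the small tray, the spreader is upright in the dish and the jar is untouched.

```bash
python3 -c "
from rig import hand_in; print(hand_in())"
```

```text
the job is handed in; nothing more can be done
None
```

I moved the tamper, spreader, powder frame and cap plate to their places in the order asked and handed the job in at about 45 s on the clock; the final pictures show every part seated and the jar untouched, but hand-in gave no verdict.

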